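# Find the hidden catch and open the battery hatch

### The arm

A 6-joint arm with a two-finger parallel gripper is mounted at the origin on the work surface. World frame = base frame: x ahead of the robot, y to its left, z up, the work surface at z = 0. Lengths are in m, angles in rad, forces in N, time in s.
With the tool pointing down it reaches from about 0.4 to 0.825 m from the base axis. Payload 7 kg.
Tool frame: the origin (TCP) lies at the very end of the fingers, on their centre line; the grasp point (between the pads) lies 19 mm behind it; x points along the fingers, y is the direction in which the jaws open and shut, and the axes are right-handed (so a half turn about x gives the same grasp; the last joint's range is limited). The gripper opens to 88 mm and grips with 3 to 60 N. Pads are 19 mm wide; open, the fingers measure 130 mm over their backs; the gripper's body (78 mm by 193 mm) begins 47 mm behind the grasp point.
Start: joints at [-0.99, 0.359, 0.012, 0, -1.224, -0.288], TCP at [0.195, -0.646, 0.191] pointing down, gripper open.
Joint ranges: [-3.07, 3.07], [-1.43, 2.12], [-1.02, 1.25], [-3.03, 1.67], [-3.05, -0], [-3.03, 3.03]. Speed limits (rad/s): [2.39, 2.39, 3.01, 3.14, 3.14, 3.14].

### API

Orientations are given as [roll, pitch, yaw] about the fixed x, y, z axes, in that order (R = Rz(yaw) Ry(pitch) Rx(roll)).
In Python, from bench import robot, snapshot, camera_model gives the robot as it stands.
- The arm moves only by the shell command python3 -m jog 'ROWS' [OPENING]. ROWS is JSON, a list of rows, each a list of 2 entries, a list of its own where there are three numbers: the shift along the tool's x, y, z in m, then the turn about the tool's x in rad. In form: [[[tx, ty, tz], spin], ...]. A call has 1 to 12 rows; each row is the pose to reach, as a shift and turn from the pose commanded when the call began, along the tool's axes at that moment; what a row does not reach only later rows make up. A row lasts 1/8 s, in which the tool goes at most 62.5 mm and 10.7 degrees, less where a joint would pass 70% of its speed; a pose out of reach is approached as far as the arm can. A call with a gripper value outside its range is refused whole. OPENING is the closure, from -1 (fully open) to 1 (shut), so that 0 is half open, set as the call begins (- or left out, the last holds). The fingers move at their own pace and stop on an object; the grip force is fixed at half the most. Time passes only in rows, so rows that repeat a pose let the fingers close. It gives the time, the measured TCP pose, the force and the opening at its end, in the units of the state.
- robot.observe(): the state, without advancing time (a new reading comes with each control period).
- snapshot(name): name is "scene" or "top"; returns the picture (480x640x3 uint8, red, green, blue); there is no depth.
- camera_model(name): a dict with "vfov" (degrees; the focal length in pixels is half the picture's height over the tangent of half this angle, whatever the lens; pixels are square), "cx", "cy" (the principal point, pixels), "cam_to_world" (4x4, takes a point from camera to world coordinates). Camera axes: x right, y down, z forward; pixel columns grow to the right and rows downward; lengths in m; the calibration is good to about 2 mm. A picture is of the moment at which its call begins. camera_model takes no time and is no camera call.
- robot.close_job(): hands the job in, once; it reports no verdict.
The state is a dict: "time": time; "q": joint angles; "qd": joint speeds; "tau": joint torques, N m; "tcp_pos": TCP position; "orientation": TCP orientation; "force": force on the tool from outside, world axes, zero at the start; "moment": the same for the moment, N m; "finger_gap": finger opening in m.
Only numpy, scipy, OpenCV 4.12 (cv2) and the standard library are available. Lean on these libraries where they do the work, as an engineer would, in place of code of your own. Each camera call takes 0.05 s, during which the arm holds its last target. There are 200 camera calls.

### The job

The black battery hatch of the green power box is locked by a spring catch hidden among the five identical flush caps in the grey panel in front of it: four are dead blanks and only one gives under the finger. Feel along the panel with the fingertips, press the cap that gives fully down so that the hatch springs wide open, then draw the hand clear. Nothing is to be picked up, and the tools and other things lying around must stay where they are.

Things in the scene. Friction and masses are not known exactly. Their poses are not given: they have to be found in the camera images.
- case: Green power box, screwed down: 260 (x) by 320 (y) by 90 mm high. Origin under its centre, z up, -x side towards the robot. The front 72 mm of its flat top is a grey panel with a row along y of five alike 44 mm square caps, 52 mm apart, level with it at 90 mm. Four are rigid blanks; one, different each time and not told by eye, is the spring catch. Behind lies the black hatch.
- catch (a joint): How far the catch cap is pressed, in m: 0 = up, level with the panel; 0.005 = fully down. It needs about 1 N to start and 4.5 N to be fully down, lets the hatch go at about 0.003 to 0.004, and springs up again when released.
- hatch (a joint): Opening angle of the battery hatch (164 by 246 by 7 mm), rad: 0 = shut and latched, level with the panel; hinged along its far (+x of the box) edge. Once let go, its spring lifts it in about 2 s to its stop at 1.25, where it stays. It has no grip and cannot be pulled up while latched.
- hatch_edge (a point): Middle of the top of the hatch's free edge (the edge next to the caps).
- cap0 (a point): Centre of the top face of the cap place number 1 of 5, counted from the box's +y end (104 mm along the box's y, 94 mm from the box's centre towards -x, 90 mm up).
- cap1 (a point): Centre of the top face of the cap place number 2 of 5, counted from the box's +y end (52 mm along the box's y, 94 mm from the box's centre towards -x, 90 mm up).
- cap2 (a point): Centre of the top face of the cap place number 3 of 5, counted from the box's +y end (0 mm along the box's y, 94 mm from the box's centre towards -x, 90 mm up).
- cap3 (a point): Centre of the top face of the cap place number 4 of 5, counted from the box's +y end (-52 mm along the box's y, 94 mm from the box's centre towards -x, 90 mm up).
- cap4 (a point): Centre of the top face of the cap place number 5 of 5, counted from the box's +y end (-104 mm along the box's y, 94 mm from the box's centre towards -x, 90 mm up).
- battery: Spare battery pack, yellow with black top, 110 x 75 x 61 mm, beside the box. Origin at the centre of its underside; leave it alone.
- trowel: Steel trowel with a red handle, 315 mm long, 85 mm wide, 64 mm high, lying beside the box. Origin on the bench under the root of its bent neck, 140 mm from the blade's tip; leave it alone.
- float: Wooden float with a bow handle, 110 x 260 mm, 66 mm high, on the concrete slab in the timber form on the left. Origin at the centre of its underside; leave it alone.
- tape: Orange tape measure, 65 x 40 x 60 mm, to the left, near the robot. Origin at the centre of its underside; leave it alone.
- bottle: White bottle with a blue label and red cap, 70 mm across, 190 mm high, on the right. Origin at the centre of its underside; leave it alone.
- mug: Blue mug, 82 mm across, 90 mm high, on the right. Origin at the centre of its underside; leave it alone.
- hammer: Hammer lying on the right. Origin under its middle; leave it alone.

How it is judged:
By the outcome, as a careful person would: the job done as asked, in the order asked, and still so for the second after the job is handed in, with the robot touching nothing.
It also fails if it takes over 48 s, if anything falls off the work surface, if the arm or the gripper's body presses on something with over 40 N, if the wrist force passes 120 N, or if a joint passes its speed limit or range.

## Working session

There is one attempt and no reset: what is moved stays moved. The work goes in short steps, Python scripts to look and compute and a shell command to move; the robot and the scene stay as the last step left them, time stands still between calls to the robot, and variables do not carry over. Pictures are saved under pics/ and viewed, about 8 in all and at most 12, crops included, and the job is handed in when it is done.

```bash
mkdir -p pics; ls; python3 - <<'E'
from bench import robot, snapshot, camera_model
import cv2,numpy as np
for n in("scene","top"):
    cv2.imwrite(f"pics/{n}0.png",snapshot(n)[:,:,::-1]); m=camera_model(n); print(n,m)
print(robot.observe())
E
```

```text
pics
scene {'vfov': 54.67397308058854, 'cx': 324.5655745272263, 'cy': 243.82821324276784, 'cam_to_world': array([[-0.25348425,  0.59120242, -0.7656536 ,  1.66379635],
       [ 0.96723576,  0.16649589, -0.19166142,  0.29588066],
       [ 0.01416748, -0.78915069, -0.61403621,  1.00301683],
       [ 0.        ,  0.        ,  0.        ,  1.        ]])}
top {'vfov': 50.55339934126742, 'cx': 328.6538099673019, 'cy': 240.9035554389771, 'cam_to_world': array([[-0.00508244, -0.99778747,  0.06628971,  0.43342075],
       [-0.99983691,  0.00392168, -0.0176288 ,  0.01424396],
       [ 0.01732983, -0.0663685 , -0.99764468,  1.4190312 ],
       [ 0.        ,  0.        ,  0.        ,  1.        ]])}
{'time': 0.1, 'q': array([-9.89901786e-01,  3.59334827e-01,  1.12001760e-02, -2.90913741e-04,
       -1.22406726e+00, -2.88077284e-01]), 'qd': array([-0.00116895, -0.00062133,  0.00289167,  0.00053836, -0.00073017,
        0.00075085]), 'tau': array([-2.03228039e-03, -5.84163094e+01,  2.93750238e+01,  7.01557025e+00,
        1.01719241e-02, -5.94124822e-05]), 'tcp_pos': array([ 0.19466924, -0.645851  ,  0.19032855]), 'orientation': array([1.66672147, 1.56936438, 1.95943967]), 'force': array([-0.43069878, -0.22939446, -0.95382264]), 'moment': array([ 0.06878207, -0.01544079,  0.02607462]), 'finger_gap': 0.08767736301502069}
```

View pics/top0.png

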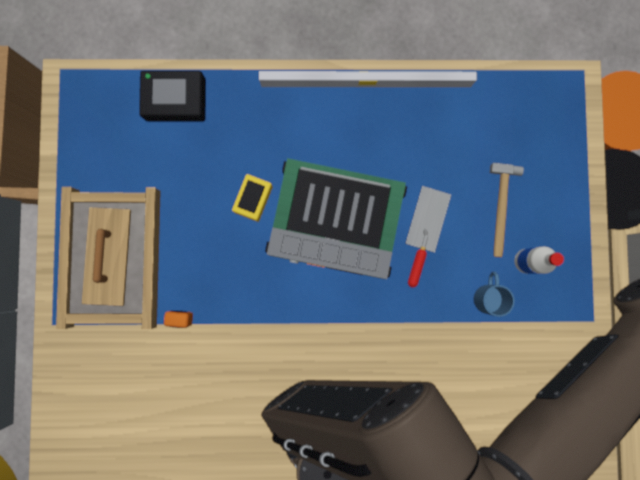

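View pics/scene0.png

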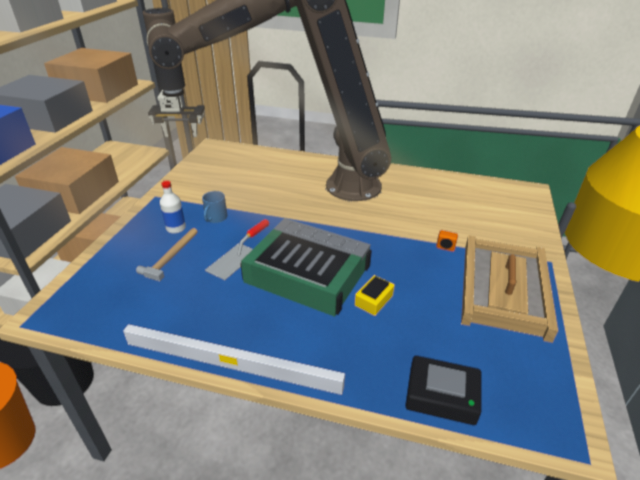

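The top view shows the box at about (335,218) with the cap row running from (290,245) to (367,260). The trowel is right of the box, and the hammer, mug and bottle are further right. I'll enlarge the box.

```bash
python3 - <<'E'
import cv2
a=cv2.imread("pics/top0.png")[150:285,255:415]
cv2.imwrite("pics/c.png",cv2.resize(a,None,fx=4.4,fy=4.4,interpolation=cv2.INTER_CUBIC))
E
```

```text
(no output)
```

View pics/c.png

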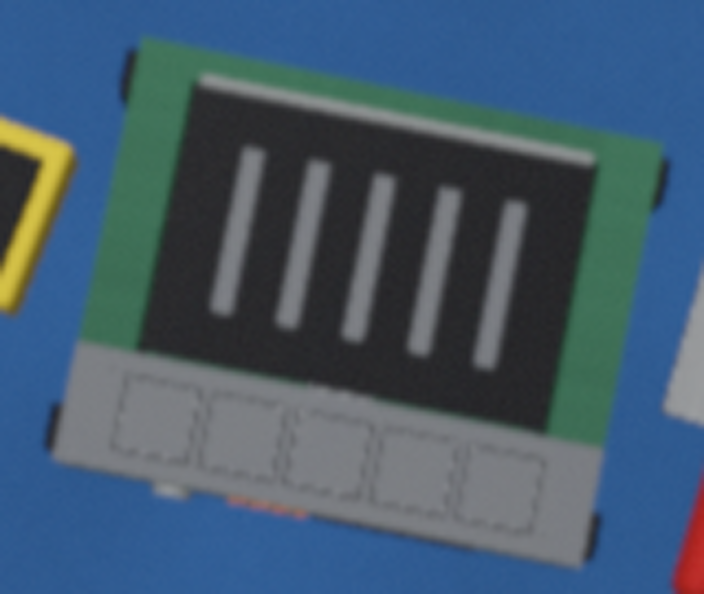

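The crop shows cap centres at about (155,418), (241,437), (328,455), (415,472) and (503,489). The box-top corners are at (142,38), (664,145), (583,567) and (53,461).

```bash
cat >h.py <<'E'
import numpy as np
from bench import camera_model,robot
from scipy.spatial.transform import Rotation as R
def w(n,u,v,z):
    m=camera_model(n);f=240/np.tan(np.radians(m['vfov']/2));T=m['cam_to_world']
    d=T[:3,:3]@[(u-m['cx'])/f,(v-m['cy'])/f,1];return T[:3,3]+d*(z-T[2,3])/d[2]
E
python3 - <<'E'
from h import *
P=lambda p:w("top",255+(p[0]+.5)/4.4-.5,150+(p[1]+.5)/4.4-.5,.09)
c=np.array([P(p) for p in[(155,418),(241,437),(328,455),(415,472),(503,489)]])
k=np.array([P(p) for p in[(142,38),(664,145),(583,567),(53,461)]])
print(c,np.linalg.norm(np.diff(c,axis=0),axis=1));print(k,k.mean(0),np.linalg.norm(k-np.roll(k,-1,0),axis=1))
s=robot.observe();r=R.from_euler('xyz',s['orientation']).as_matrix();print(r)
u=(c[0]-c[4]);yaw=np.arctan2(-u[0],u[1]);print("yaw",yaw)
o=k.mean(0);B=R.from_euler('z',yaw).as_matrix();e=np.array([o+B@[-.094,y,0] for y in(.104,.052,0,-.052,-.104)]);print(e)
c=(c+e)/2
print("toolshift to caps",(c-s['tcp_pos'])@r)
print("box y in tool",r.T@B[:,1])
E
```

```text
[[ 0.51240099  0.09236973  0.09      ]
 [ 0.50087534  0.04128831  0.09      ]
 [ 0.48993983 -0.01040149  0.09      ]
 [ 0.47959616 -0.06211037  0.09      ]
 [ 0.46924622 -0.11443269  0.09      ]] [0.05236556 0.0528339  0.0527333  0.05333616]
[[ 0.74133719  0.10017327  0.09      ]
 [ 0.67575413 -0.21362269  0.09      ]
 [ 0.42271785 -0.16154189  0.09      ]
 [ 0.48708643  0.15282424  0.09      ]] [ 0.5817239  -0.03054177  0.09      ] [0.32057611 0.25834042 0.32088842 0.25964509]
[[-5.42613233e-04 -2.88555482e-01  9.57463023e-01]
 [ 1.32516020e-03  9.57462115e-01  2.88555959e-01]
 [-9.99998975e-01  1.42536617e-03 -1.37149375e-04]]
yaw -0.2057240926506819
[[ 0.51095075  0.09046717  0.09      ]
 [ 0.5003284   0.03956367  0.09      ]
 [ 0.48970605 -0.01133982  0.09      ]
 [ 0.47908369 -0.06224331  0.09      ]
 [ 0.46846134 -0.11314681  0.09      ]]
toolshift to caps [[0.10113343 0.61429055 0.51627938]
 [0.10107187 0.56866267 0.49096226]
 [0.10100974 0.5226584  0.46583988]
 [0.10094744 0.4765596  0.44099807]
 [0.10088473 0.43016803 0.41606477]]
box y in tool [0.00118637 0.87832745 0.47805803]
```

Scale agrees: caps measure 52–53 mm apart and the top 258 x 320 mm. Closed fingers are about as wide as a cap, so I'll keep the gripper open. With the jaws along the box's x, one finger presses and the other hangs in front of the box. First move is to above cap4.

```bash
python3 -m jog '[[[-0.04,0.04,0.03],-0.15],[[-0.04,0.086,0.069],-0.33],[[-0.04,0.132,0.106],-0.51],[[-0.04,0.178,0.143],-0.69],[[-0.04,0.224,0.18],-0.87],[[-0.04,0.27,0.218],-1.04],[[-0.04,0.316,0.255],-1.072],[[-0.03,0.362,0.292],-1.072],[[0.01,0.408,0.33],-1.072],[[0.05,0.45,0.363],-1.072],[[0.08,0.456,0.368],-1.072],[[0.08,0.456,0.368],-1.072]]' -1
python3 - <<'E'
from h import *
from bench import snapshot
import cv2
s=robot.observe();print(s)
r=R.from_euler('xyz',s['orientation']).as_matrix();print(r)
for n in("top","scene"):
    a=snapshot(n)[:,:,::-1]
    a=a[150:310,220:430] if n=="top" else a[150:310,180:400]
    cv2.imwrite(f"pics/{n}1.png",cv2.resize(a,None,fx=3.6,fy=3.6,interpolation=cv2.INTER_CUBIC))
E
```

```text
time: 1.6
tcp_pos: [0.4136, -0.1026, 0.1089]
orientation: [1.898, 1.565, -3.019]
force: [-0.4, -1.0, -0.2]
finger_gap: 0.0875
{'time': 1.6, 'q': array([ 2.23080545e-01,  1.98793787e-02, -6.22822645e-01, -6.97197424e-04,
       -9.33671367e-01, -4.26470787e-01]), 'qd': array([-0.03824477, -0.04113386,  0.05889133,  0.02537215, -0.0549186 ,
        0.02227926]), 'tau': array([  0.97489413, -24.94840443,  23.84066463,   5.60135186,
         0.81513673,  -0.34182027]), 'tcp_pos': array([ 0.41362359, -0.10260273,  0.10887604]), 'orientation': array([ 1.89753154,  1.56519129, -3.018664  ]), 'force': array([-0.38761384, -1.0020571 , -0.15602764]), 'moment': array([-0.04266992,  0.09916796, -0.01660261]), 'finger_gap': 0.08751628821160971}
[[-5.56270761e-03 -9.79288468e-01  2.02393560e-01]
 [-6.87281601e-04  2.02400388e-01  9.79302614e-01]
 [-9.99984292e-01  5.30847274e-03 -1.79894113e-03]]
```

View pics/scene1.png

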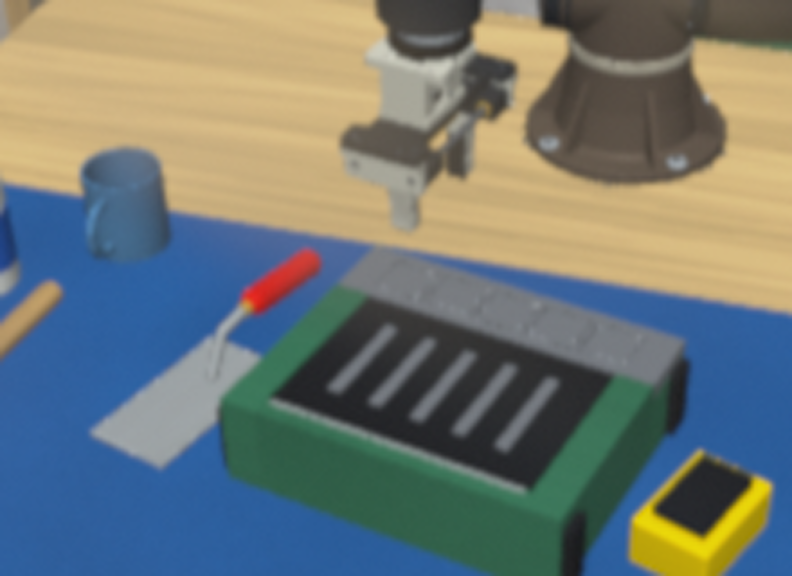

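The hand is over the panel, with the far finger's tip at crop (404,225) just above cap4. I'll check that point against the tip position I predict, then feel downward.

```bash
python3 - <<'E'
from h import *
s=robot.observe();B=R.from_euler('z',-.2057).as_matrix()
print(s['tcp_pos'],w("scene",180+404/3.6,150+227/3.6,s['tcp_pos'][2]), s['tcp_pos']+B@[.0545,0,0])
E
python3 -m jog '[[[0.01,0,0],0],[[0.016,0,0],0],[[0.018,0,0],0],[[0.019,0,0],0],[[0.020,0,0],0],[[0.020,0,0],0]]'
```

```text
[ 0.41561558 -0.1036576   0.11162322] [ 0.41682768 -0.1319543   0.11162322] [ 0.46896662 -0.11478936  0.11162322]
time: 2.45
tcp_pos: [0.4155, -0.1035, 0.0912]
orientation: [-1.146, 1.571, 0.219]
force: [-0.1, -0.6, 0.4]
finger_gap: 0.0877
```

The predicted tip and the pictured one differ by 5 cm. I'll check this before pressing further.

```bash
python3 - <<'E'
from h import *
from bench import snapshot
import cv2
print("cap4 via scene",w("scene",180+408/3.6,150+278/3.6,.09),"cap0",w("scene",180+635/3.6,150+345/3.6,.09))
s=robot.observe();print(s['tcp_pos'],s['force'])
def proj(n,p):
    m=camera_model(n);f=240/np.tan(np.radians(m['vfov']/2));q=np.linalg.inv(m['cam_to_world'])@[*p,1];return q[0]/q[2]*f+m['cx'],q[1]/q[2]*f+m['cy']
a=snapshot("scene")[:,:,::-1].copy()
a=cv2.resize(a[170:270,250:390],None,fx=5.5,fy=5.5,interpolation=cv2.INTER_CUBIC)
for t in(.0545,-.0545,0):
    p=s['tcp_pos']+R.from_euler('z',-.2057).as_matrix()@[t,0,0];u,v=proj("scene",p);print(u,v)
    cv2.drawMarker(a,(int((u-250+.5)*5.5),int((v-170+.5)*5.5)),(0,0,255),0,16,1)
cv2.imwrite("pics/s2.png",a)
E
```

```text
cap4 via scene [ 0.46604963 -0.11286608  0.09      ] cap0 [0.5078868  0.11128292 0.09      ]
[ 0.41554323 -0.10345739  0.09120349] [-0.05616848 -0.62129788  0.39792545]
292.57284678766047 227.32760365451398
307.9213420859687 211.20864384226158
300.433701846178 219.0721490112076
```

View pics/s2.png

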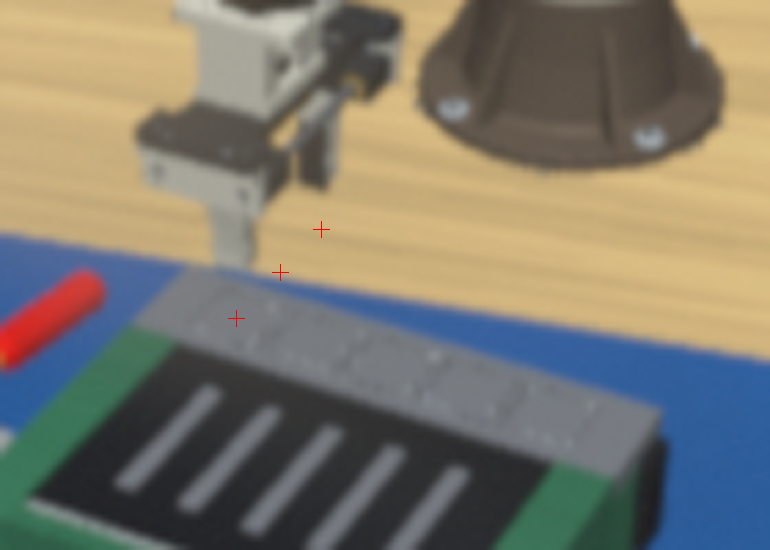

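The fingertips at (234,267) and (315,187) both sit about 9 px (full-frame) above the prediction. The hand is therefore either higher than reported or nearer the robot. The top view should settle which.

```bash
python3 - <<'E'
from h import *
from bench import snapshot
import cv2
def proj(n,p):
    m=camera_model(n);f=240/np.tan(np.radians(m['vfov']/2));q=np.linalg.inv(m['cam_to_world'])@[*p,1];return q[0]/q[2]*f+m['cx'],q[1]/q[2]*f+m['cy']
s=robot.observe()
a=snapshot("top")[:,:,::-1].copy()
a=cv2.resize(a[190:330,270:430],None,fx=4.4,fy=4.4,interpolation=cv2.INTER_CUBIC)
for t in(.0545,-.0545,0):
    p=s['tcp_pos']+R.from_euler('z',-.2057).as_matrix()@[t,0,0];u,v=proj("top",p)
    cv2.drawMarker(a,(int((u-270+.5)*4.4),int((v-190+.5)*4.4)),(0,0,255),0,16,1)
cv2.imwrite("pics/t2.png",a)
T0=np.array([.1947,-.6459,.1903]);y=np.array([-.2886,.9575,0])
print([proj("scene",T0+k*y*.0545) for k in(-1,1)])
a=snapshot("scene")
b=cv2.imread("pics/scene0.png")[80:180,130:230]
cv2.imwrite("pics/s0c.png",cv2.resize(b,None,fx=5.5,fy=5.5,interpolation=cv2.INTER_CUBIC))
E
```

```text
[(np.float64(168.85190625547244), np.float64(145.07678509575553)), (np.float64(197.19739754337434), np.float64(144.9861646440562))]
```

View pics/t2.png

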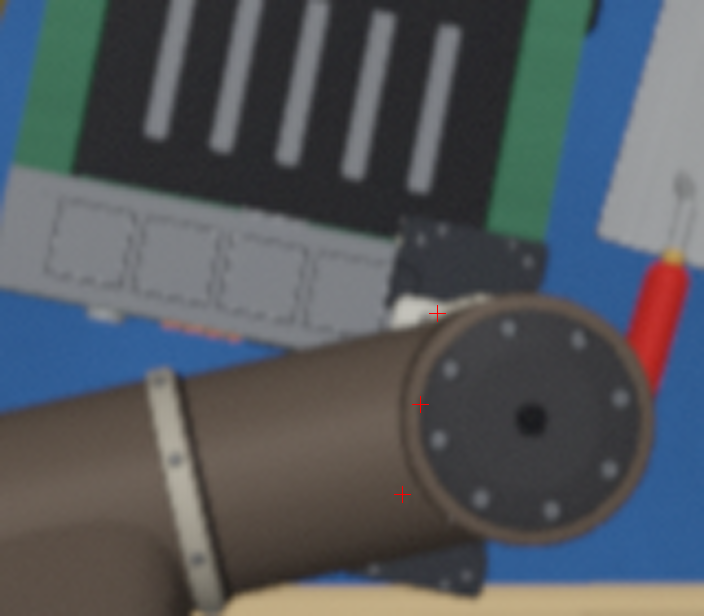

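View pics/s0c.png

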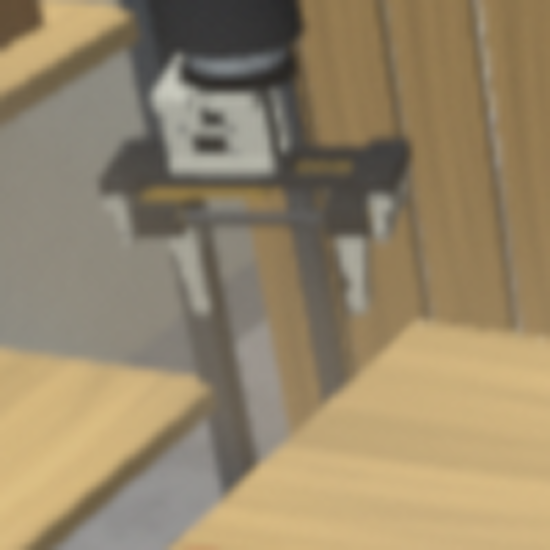

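Horizontally the hand is where it reports: body centre at (440,404) against a predicted (435,404). So the visible tips are simply higher than the stated TCP, and the start picture shows the same offset. I'll feel downward carefully.

```bash
python3 -m jog '[[[0.001,0,0],0],[[0.002,0,0],0],[[0.003,0,0],0],[[0.003,0,0],0]]'
```

```text
time: 3.1
tcp_pos: [0.4154, -0.1035, 0.088]
orientation: [1.988, 1.571, -2.931]
force: [0.4, -0.1, 0.2]
finger_gap: 0.0876
```

```bash
python3 -m jog '[[[0.001,0,0],0],[[0.002,0,0],0],[[0.003,0,0],0],[[0.003,0,0],0]]'; python3 -m jog '[[[0.001,0,0],0],[[0.002,0,0],0],[[0.003,0,0],0],[[0.003,0,0],0]]'
```

```text
time: 3.6
tcp_pos: [0.4154, -0.1034, 0.0851]
orientation: [1.832, 1.571, -3.086]
force: [0.1, -0.2, 0.0]
finger_gap: 0.0875
time: 4.1
tcp_pos: [0.4155, -0.1034, 0.0821]
orientation: [1.873, 1.571, -3.046]
force: [-0.2, -0.7, 0.4]
finger_gap: 0.0877
```

```bash
python3 -m jog '[[[0.003,0,0],0],[[0.006,0,0],0],[[0.006,0,0],0]]'; python3 -m jog '[[[0.003,0,0],0],[[0.006,0,0],0],[[0.006,0,0],0]]'
python3 - <<'E'
from h import *
from bench import snapshot
import cv2
a=snapshot("scene")[:,:,::-1][170:270,250:390]
cv2.imwrite("pics/s3.png",cv2.resize(a,None,fx=5.5,fy=5.5,interpolation=cv2.INTER_CUBIC))
E
```

```text
time: 4.47
tcp_pos: [0.4153, -0.1035, 0.0758]
orientation: [1.953, 1.57, -2.965]
force: [0.6, 0.2, 0.1]
finger_gap: 0.0878
time: 4.85
tcp_pos: [0.4153, -0.1035, 0.0699]
orientation: [1.943, 1.57, -2.976]
force: [0.3, 0.4, -0.2]
finger_gap: 0.0873
```

View pics/s3.png

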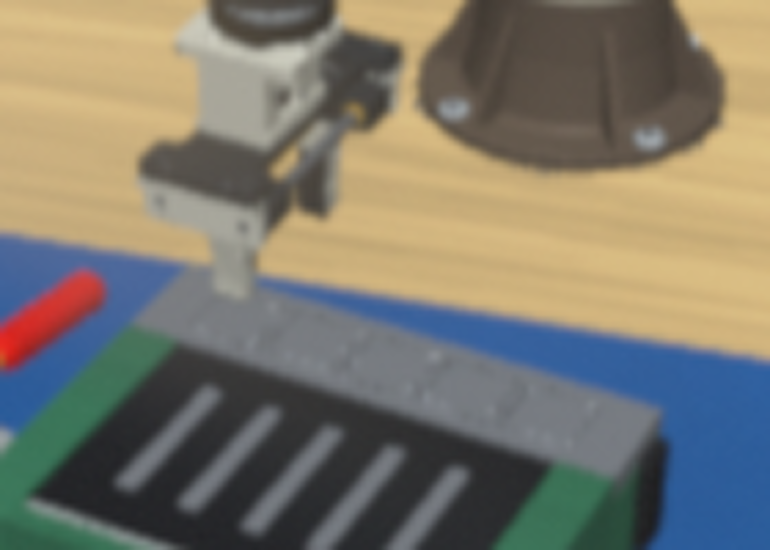

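The tip is at (234,295), over the panel and about 17 mm above the cap centre at (236,318). The fingers really do end short of the stated TCP, so contact should come near reported z ≈ 0.053.

```bash
python3 -m jog '[[[0.003,0,0],0],[[0.006,0,0],0],[[0.009,0,0],0],[[0.01,0,0],0],[[0.01,0,0],0]]'; python3 -m jog '[[[0.001,0,0],0],[[0.002,0,0],0],[[0.003,0,0],0],[[0.003,0,0],0]]';python3 -m jog '[[[0.001,0,0],0],[[0.002,0,0],0],[[0.002,0,0],0]]'
```

```text
time: 5.52
tcp_pos: [0.4155, -0.1034, 0.0601]
orientation: [1.981, 1.571, -2.937]
force: [-0.3, -0.3, -0.6]
finger_gap: 0.0875
time: 6.02
tcp_pos: [0.4155, -0.1035, 0.0571]
orientation: [1.944, 1.571, -2.975]
force: [-0.2, -0.6, -0.4]
finger_gap: 0.088
time: 6.4
tcp_pos: [0.4155, -0.1034, 0.0551]
orientation: [1.733, 1.571, 3.098]
force: [-0.5, 0.1, 0.7]
finger_gap: 0.0876
```

```bash
python3 -m jog '[[[0.001,0,0],0],[[0.002,0,0],0],[[0.002,0,0],0]]'; python3 -m jog '[[[0.001,0,0],0],[[0.002,0,0],0],[[0.002,0,0],0]]'
```

```text
time: 6.78
tcp_pos: [0.4157, -0.1036, 0.0546]
orientation: [-1.718, 1.57, -0.352]
force: [-9.5, 3.5, 21.5]
finger_gap: 0.0871
time: 7.15
tcp_pos: [0.4159, -0.1036, 0.0543]
orientation: [-1.685, 1.569, -0.318]
force: [-20.1, 6.5, 45.7]
finger_gap: 0.0869
```

Contact is at reported z ≈ 0.0548 and it is rigid (about 12 N per mm), so cap4 is a blank. Next, cap3, pressing 1.2 mm past the surface.

```bash
python3 -m jog '[[[-0.01,0,0],0],[[-0.01,0,0],0],[[-0.01,0,0.03],0],[[-0.01,0,0.052],0],[[-0.01,0,0.052],0],[[-0.005,0,0.052],0],[[-0.0025,0,0.052],0],[[-0.0025,0,0.052],0]]'
```

```text
time: 8.15
tcp_pos: [0.4258, -0.053, 0.0533]
orientation: [2.025, 1.57, -2.894]
force: [0.0, -0.5, -0.6]
finger_gap: 0.087
```

```bash
python3 -m jog '[[[0.001,0,0],0],[[0.001,0,0],0]]'; python3 -m jog '[[[0.001,0,0],0],[[0.001,0,0],0]]'; python3 -m jog '[[[0.001,0,0],0],[[0.001,0,0],0]]'
```

```text
time: 8.4
tcp_pos: [0.4259, -0.053, 0.0527]
orientation: [2.614, 1.57, -2.305]
force: [-1.1, -2.0, 2.5]
finger_gap: 0.0876
time: 8.65
tcp_pos: [0.426, -0.0529, 0.0517]
orientation: [2.806, 1.57, -2.113]
force: [-1.4, -2.6, 3.0]
finger_gap: 0.0878
time: 8.9
tcp_pos: [0.4263, -0.0523, 0.0505]
orientation: [-0.267, 1.57, 1.098]
force: [0.0, 0.1, 0.0]
finger_gap: 0.0876
```

The force rose to 3 N and then vanished, which is odd. I'll look.

```bash
python3 - <<'E'
from h import *
from bench import snapshot
import cv2
print(robot.observe())
a=snapshot("scene")[:,:,::-1][150:300,190:400]
b=snapshot("top")[:,:,::-1][150:310,230:440]
f=lambda a:cv2.resize(a,None,fx=3.8,fy=3.8,interpolation=cv2.INTER_CUBIC)
cv2.imwrite("pics/s4.png",f(a)); cv2.imwrite("pics/t4.png",f(b))
E
```

```text
{'time': 8.9, 'q': array([ 3.40516288e-01,  1.03142683e-01, -6.98943661e-01, -4.78289686e-04,
       -7.68358241e-01, -5.46239356e-01]), 'qd': array([ 0.00269302,  0.00156812,  0.00174107, -0.00105147,  0.00057868,
       -0.00047767]), 'tau': array([-1.02069208e-01, -3.02671909e+01,  2.16063184e+01,  5.22787616e+00,
       -4.52722237e-02, -1.08131309e-02]), 'tcp_pos': array([ 0.42626245, -0.05230532,  0.05045864]), 'orientation': array([-0.26717453,  1.57031234,  1.09755487]), 'force': array([0.04967968, 0.10338918, 0.03220276]), 'moment': array([-0.03023786,  0.02736869, -0.01685382]), 'finger_gap': 0.0876230219954537}
```

View pics/s4.png

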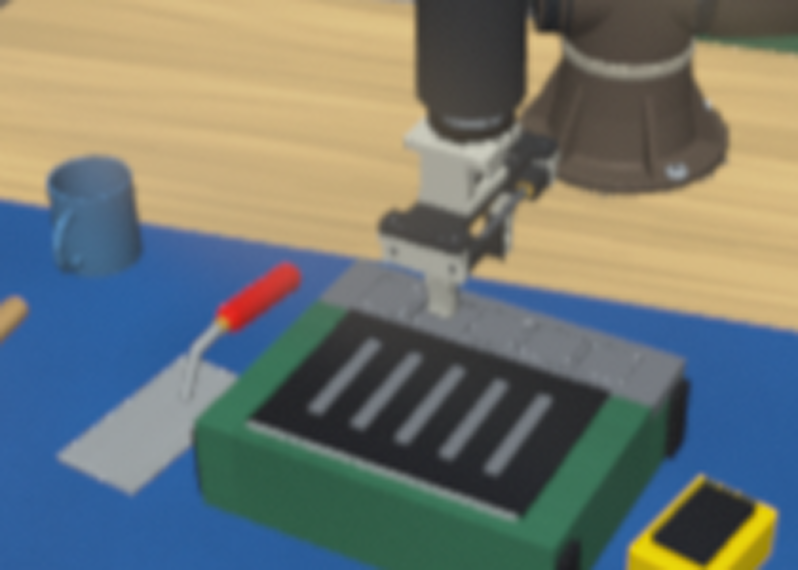

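The tip sits on cap3, near (443,315), and the hatch still looks shut. It may have only just been released, so I'll hold a moment and compare pictures by number.

```bash
cat >>h.py <<'E'
def diff(ref="pics/s4.png"):
    import cv2
    from bench import snapshot
    a=snapshot("scene")[:,:,::-1][150:300,190:400];b=cv2.resize(cv2.imread(ref),(210,150),interpolation=cv2.INTER_AREA)
    d=np.abs(a.astype(int)-b).mean(2);print("hatch diff",d[80:135,65:165].mean(),"all",d.mean())
E
python3 -m jog '[[[0,0,0],0],[[0,0,0],0],[[0,0,0],0],[[0,0,0],0]]'
python3 -c "from h import *;diff()"
```

```text
time: 9.5
tcp_pos: [0.4263, -0.0524, 0.0507]
orientation: [-0.578, 1.57, 0.787]
force: [-2.9, 2.8, 4.0]
finger_gap: 0.0876
hatch diff 24.12818181818182 all 5.752243386243386
```

The hatch is rising and the force is now 4.0 N, as the catch should give, so cap3 is the catch. I'll press fully to the bottom, then lift and draw back towards the robot.

```bash
python3 -m jog '[[[0.001,0,0],0],[[0.0015,0,0],0],[[0.0015,0,0],0]]'; python3 -m jog '[[[-0.008,0,0],0],[[-0.014,0.008,0],0],[[-0.016,0.02,0],0],[[-0.016,0.025,0],0],[[-0.04,0.025,0],0],[[-0.08,0.025,0],0],[[-0.12,0.025,0],0],[[-0.14,0.025,0],0],[[-0.14,0.025,0],0],[[-0.14,0.025,0],0]]'
```

```text
time: 9.93
tcp_pos: [0.4264, -0.0525, 0.0497]
orientation: [-1.231, 1.57, 0.134]
force: [-5.1, 3.1, 11.2]
finger_gap: 0.0874
time: 11.18
tcp_pos: [0.4009, -0.0474, 0.1882]
orientation: [1.746, 1.57, 3.111]
force: [-0.0, 0.1, -0.3]
finger_gap: 0.0877
```

```bash
python3 -m jog '[[[0,0,0],0],[[0,0,0],0],[[0,0,0],0],[[0,0,0],0],[[0,0,0],0],[[0,0,0],0],[[0,0,0],0],[[0,0,0],0],[[0,0,0],0],[[0,0,0],0],[[0,0,0],0],[[0,0,0],0]]'; python3 - <<'E'
from bench import snapshot
import cv2,numpy as np
a=snapshot("top")[:,:,::-1];b=snapshot("scene")[:,:,::-1]
cv2.imwrite("pics/f.png",cv2.resize(np.hstack([b[:,100:580],a[:,60:600]]),(800,376),interpolation=cv2.INTER_AREA))
E
```

```text
time: 12.68
tcp_pos: [0.4017, -0.0475, 0.1892]
orientation: [2.438, 1.571, -2.481]
force: [0.3, -0.4, -0.4]
finger_gap: 0.0875
```

View pics/f.png

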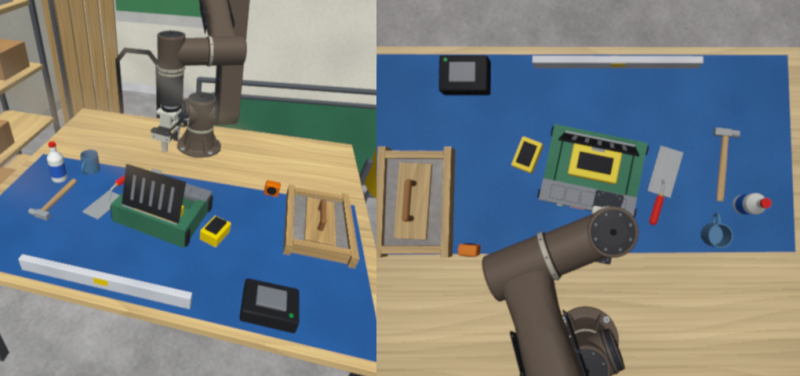

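Hatch is wide open at (155,190) in the left half, the battery bay shows in the top view, the hand is raised and clear, and the other objects are where they were.

```bash
python3 -c "from bench import robot;print(robot.close_job())"
```

```text
the job is handed in; nothing more can be done
None
```

The catch was cap3, the fourth cap from the box's +y end. I pressed it fully down, the hatch sprang wide open, and I drew the hand clear and handed the job in at about 12.7 s.

- **Feeling along the panel:** cap4 was rigid and pushed back with up to 46 N, so it is a blank. cap3 gave under the finger with a spring force of about 3–4 N. It bottomed about 5 mm below the contact height found on cap4, with 11 N. The other three caps were not tried.
- **Last checks:** the final pictures show the hatch wide open and the tools and other things where they were, judged by eye. The hand is raised about 13 cm above the panel and the force reading is at noise level.
- **Fingertip height disagreed:** the fingertips touched the panel at a reported TCP height of about 0.055 m instead of 0.090 m. The pictures showed the tips about 36 mm short of the stated TCP, so I relied on the pictures and touch.
- **Odd force readings on cap3:** during the press one reading showed no force with the cap already down about 1.5 mm, and another dropped to zero just as the hatch let go.

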